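# Load the drilling jig

### The job

Load the beech block into the drilling jig: with the fingertips push it flat along the bench, narrow end first, through the gap between the jig's two round guide posts until it is fully home against the end stop. Then push the cam lever round as far as it goes, so that the cam clamps the block against the long rail opposite. Only push gently: never pinch, lift or tip the block, and leave the other things on the bench where they are.

Things in the scene. Friction and masses are not known exactly. Their poses are not given: they have to be found in the camera images.
- wood_block: Loose plain beech block, 85 mm long, 45 mm wide, 22 mm high, lying flat, 0.06 to 0.15 kg. Origin at the centre of its underside; its x axis runs along the length, y along the width, z up. It starts in front of the jig, left of the line through the jig's gap, turned up to 0.5 rad either way from the jig's direction.
- jig: Bare metal drilling jig screwed to the bench (it never moves in a run). Origin on the bench midway between the two guide posts at its mouth; +x is the way the block is pushed in, +y to the left of that, z up. No floor plate: the block slides on the bench. Home, the block's centre is at jig x 25.5 mm, its length along jig x, and its near end sticks out in front of the posts, at x -17 mm.
- post_left (a point): Bench-level centre of the left guide post at the jig's mouth: round, upright, 18 mm thick, 20 mm high, at jig x 0, y +33 mm. The gap between the two posts is 48 mm clear (jig y -24 to +24 mm), 3 mm more than the block's width. Behind it on the left come the cam and, at x 53 to 89 mm, a short rail 25 mm high with its face at y +24 mm.
- post_right (a point): Bench-level centre of the right guide post (same size), at jig x 0, y -33 mm. Behind it runs the long straight rail against which the block is clamped: face at jig y -24 mm, x 11 to 89 mm, 25 mm high. The block's centre is at jig y about -1.5 mm when it lies against this rail.
- end_stop (a point): Bench-level point in the middle of the end stop's face, at jig x 68 mm, y 0; the stop is 25 mm high and closes the channel. A drilling plate with two holes bridges the channel over it (jig x 53 to 89 mm, underside 25 mm and top 33 mm above the bench), so the block can only be slid in from the mouth.
- cam_lever (a joint): Angle of the cam lever, rad: 0 fully open (start 0 to 0.3), 1.48 at its closed end stop. In the jig's x-y plane the lever points at the angle 1.57 + joint value from jig +x: open it sticks out to the jig's left, closed it points back past the mouth. Closing is counter-clockwise from above. It stays where it is left; about 1.5 N at the ball moves it, about 6 N over the last 0.3 rad, when the cam clamps.
- lever_ball (a point): Centre of the 18 mm ball on the end of the cam lever, 62 mm from the pivot. The lever is a round bar 9 mm thick with its axis 27 mm above the bench; below it there are only a foot plate, 5 mm thick, reaching to jig y 66 mm, and the hub and cam within 22 mm of the pivot; shut, it lies over the left post.
- cam_pivot (a point): Point on the lever's upright pivot axis at the lever's height, 27 mm above the bench, at jig x 30 mm, y 41.4 mm. With the lever open the cam is clear of the channel; closed without a block it reaches 3 mm into it.
- solder_reel: Bystander: blue and white reel of wire, 50 mm across, 30 mm high, standing left of the jig; origin at the centre of its underside. Leave alone.
- cap_screw: Bystander: small black cap screw, 21 mm long, lying in front of the jig to the right; origin under its centre. Leave alone.
- marker_pen: Bystander: black pen, 131 mm long, 14 mm thick, lying right of the block's way; origin under its centre. Leave alone.
- gear_brass: Bystander: brass gear wheel, 42 mm across, 10 mm high, lying at the left; origin under its centre. Leave alone.
- ball_stud: Bystander: bent steel rod with a brass ball, 41 mm long, 14 mm high, lying left of the block; origin under its centre. Leave alone.

How it is judged:
On the way, in this order (a step that is already met when the one before it is completed fails the run):
1. the block lies home against the end stop between the rails, the cam not yet closed (x of wood_block in the frame of jig above 0.022 m and angle between the x axis of wood_block and the x axis of jig, either way round below 0.07 rad and value of joint cam_lever below 1.1 rad), for 0.2 s.
2. the cam lever is pushed round to its closed end (value of joint cam_lever above 1.38 rad), for 0.2 s.
At the end, for the whole second after the job is handed in: The block lies flat in the channel with its end within 3 mm of the end stop, its side within 1 mm of the long right rail and in line with the jig within 2 degrees; the cam lever is within 0.12 rad of its closed end and the jig grips the block (contact force over 1 N), everything at rest (x of wood_block in the frame of jig above 0.0225 m and y of wood_block in the frame of jig below -0.0005 m and angle between the x axis of wood_block and the x axis of jig, either way round below 0.035 rad and height (world z) of wood_block below 0.003 m and value of joint cam_lever above 1.36 rad and contact force between jig and wood_block above 1 N and linear speed of wood_block below 0.01 m/s); the robot touches nothing.
It fails at once if the block is lifted or tipped (height (world z) of wood_block above 0.006 m or angle between wood_block's own z axis and vertical above 0.12 rad).
It fails at once if the block is pinched or rammed (fingers press it with more than 30 N) (contact force between the fingers and wood_block above 30 N).
It fails at once if another thing on the bench is moved by more than 15 mm (distance of any of solder_reel, cap_screw, marker_pen, ball_stud, gear_brass from where it was at the start of the episode above 0.015 m).
It also fails if it takes over 58 s, if anything falls off the work surface, if the arm or the gripper's body presses on something with over 40 N, if the wrist force passes 120 N, or if a joint passes its speed limit or range.

### The arm

A 6-joint arm with a two-finger parallel gripper is mounted at the origin on a cart in front of the work surface, level with it; the furniture and walls round the work are solid. World frame = base frame: x ahead of the robot, y to its left, z up, the work surface at z = 0. Lengths are in m, angles in rad, forces in N, time in s.
With the tool pointing down it reaches from about 0.425 to 0.95 m from the base axis. Payload 3.5 kg.
Tool frame: the origin (TCP) lies midway between the tips of the shut fingers; the grasp point (between the pads) lies 19 mm behind it; z points along the fingers, y is the line along which they close (so a half turn about z gives the same grasp; the last joint's range is limited). The gripper opens to 85 mm and grips with 20 to 120 N. Pads are 22 mm wide; open, the fingers measure 114 mm over their backs; the gripper's body (76 mm by 85 mm) begins 54 mm behind the grasp point. The pads swing forward as they close: fully open they stand 13 mm farther back than shut.
Start: joints at [0.995, 0.286, 1.577, -0, 1.279, -0.15], TCP at [0.279, 0.615, 0.231] pointing down, gripper open.
Joint ranges: [-2.77, 2.77], [-0.9, 2.22], [0.21, 2.48], [-1.53, 4.67], [0.24, 2.81], [-2.84, 2.84]. Speed limits (rad/s): [2.79, 2.79, 3.14, 3.14, 3.14, 3.14].

### API

Orientations are given as a unit quaternion [x, y, z, w].
In Python, from plant import ctrl gives the robot as it stands.
- The arm moves only by the tool arm_command, never from a script. Its argument "steps" is one flat list of numbers, 5 for each row, row after row: the opening in per cent of the stroke, from 0 (shut) to 100 (fully open), then the shift along the tool's x, y, z each as a share of 25 mm, from -1 to 1, then the turn about the tool's z as a share of 0.1 rad, from -1 to 1. In form: [grip, tx, ty, tz, spin, grip, tx, ty, tz, spin, ...]. A call has 1 to 8 rows; each row shifts and turns the commanded pose from where the row before left it, along the tool's axes as they then stand; what a row does not reach is not made up. A row lasts 1/12 s, in which the tool goes at most 41.7 mm and 7.16 degrees, less where a joint would pass 70% of its speed; a pose out of reach is approached as far as the arm can. A call with a number of a shift or a turn outside -1 to 1 is refused whole. A call with a gripper value outside its range is refused whole. The fingers move at their own pace and stop on an object; "squeeze" is the grip in N (left out, the last holds). Time passes only in rows, so rows that do not move let the fingers close. It gives the time, the measured TCP pose, the force, the opening and the grip force at its end, in the units of the state.
- ctrl.get_state(): the state, without advancing time (a new reading comes with each control period).
- ctrl.read_camera(name): name is "scene" or "top" or "wrist"; returns the picture (400x640x3 uint8, red, green, blue); there is no depth.
- ctrl.camera_model(name): a dict with "intrinsics" (3x3 intrinsics, pixels), "rvec" (rotation vector, rad) and "tvec" (3), from world to camera coordinates, as OpenCV has them. Camera axes: x right, y down, z forward; pixel columns grow to the right and rows downward; lengths in m; the calibration is good to about 2 mm. A picture is of the moment at which its call begins: read the wrist's pose just before it. camera_model takes no time and is no camera call; for the wrist camera it gives the pose at the moment of the call.
- ctrl.sign_off(): hands the job in; it is judged then, once.
The state is a dict: "time": time; "qpos": joint angles; "dq": joint speeds; "joint_efforts": joint torques, N m; "eef_pos": TCP position; "tcp_rot": TCP orientation; "contact_force": force on the tool from outside, world axes, zero at the start; "wrist_torque": the same for the moment, N m; "opening": opening from 0.0 (shut) to 1.0 (fully open); "finger_force": force on a finger pad.
Only numpy, scipy, OpenCV 4.12 (cv2) and the standard library are available. Lean on these libraries where they do the work, as an engineer would, in place of code of your own. Each camera call takes 0.05 s, during which the arm holds its last target. There are 200 camera calls.

## Working session

There is one attempt and no reset: what is moved stays moved. The work goes in short steps, Python scripts to look and compute and a tool call to move; the robot and the scene stay as the last step left them, time stands still between calls to the robot, and variables do not carry over. Pictures are saved under pics/ and viewed, at most 10 in all, crops included, and the job is handed in when it is done.

Besides the shell and the picture viewer there is one more tool, called after ">>>" as a command line: name --argument value ..., lists and objects as JSON in quotes. arm_command: Moves the arm, as the interface text tells. Its arguments: {"type":"object","properties":{"steps":{"type":"array","items":{"type":"number"}},"squeeze":{"type":"number"}},"required":["steps"]}

```bash
mkdir -p pics; ls
python3 - <<'E'
from plant import ctrl
import cv2,numpy as np
s=ctrl.get_state();print(s)
for n in("top","scene"):
    im=ctrl.read_camera(n);cv2.imwrite(f"pics/{n}0.png",im[:,:,::-1])
    m=ctrl.camera_model(n);print(n,m)
E
```

```text
pics
{'time': 0.0, 'qpos': array([ 9.95004950e-01,  2.87190695e-01,  1.57814203e+00, -3.57805817e-05,
        1.27860905e+00, -1.50003385e-01]), 'dq': array([ 0.00048044, -0.00056517,  0.00030463, -0.0012141 ,  0.00028341,
       -0.00144426]), 'joint_efforts': array([ 1.63186050e-04, -4.05974579e+01, -2.92625159e+01, -1.16418973e-04,
        5.84057387e-03, -3.40946812e-06]), 'eef_pos': array([0.27842848, 0.61419167, 0.22994943]), 'tcp_rot': array([ 2.11284238e-01,  9.77423957e-01, -1.10414170e-03, -4.00939406e-04]), 'contact_force': array([-0.25368442,  0.00940938,  0.30923577]), 'wrist_torque': array([-0.01326769,  0.01135031, -0.01711823]), 'finger_force': 0.0, 'opening': 0.9964454281179587}
top {'intrinsics': array([[510.02357373,   0.        , 318.97966529],
       [  0.        , 510.02357373, 196.61170504],
       [  0.        ,   0.        ,   1.        ]]), 'rvec': array([ 2.19410086, -2.13414005,  0.13120071]), 'tvec': array([0.25396176, 0.57695519, 1.08075842])}
scene {'intrinsics': array([[400.8878589 ,   0.        , 322.28528899],
       [  0.        , 400.8878589 , 198.21775447],
       [  0.        ,   0.        ,   1.        ]]), 'rvec': array([ 1.9591968 , -0.565147  ,  0.37407267]), 'tvec': array([-0.34810943,  0.27747811,  0.40982218])}
```

View pics/top0.png

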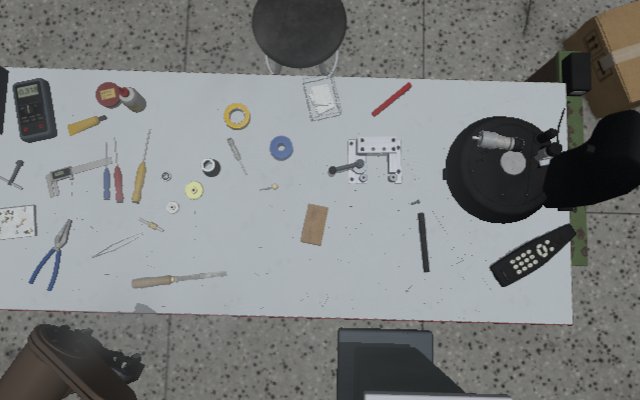

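View pics/scene0.png

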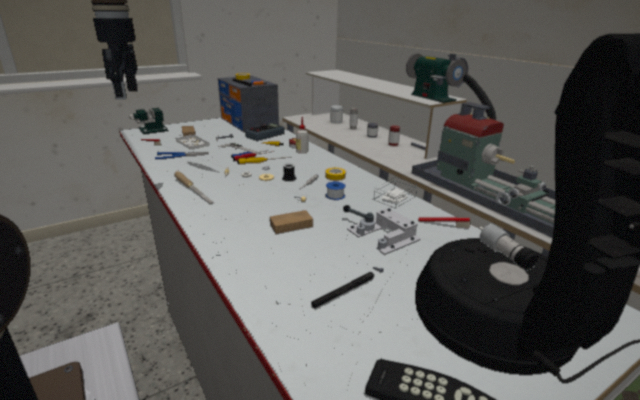

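The top view shows the block at about (314,224), the jig with mouth facing down in the image around (375,175), the lever ball at (333,170), the reel at (281,148), the pen at (423,242) and the screw at (415,202). I'll zoom in on that area.

```bash
cat > h.py <<'E'
import numpy as np,cv2
from plant import ctrl
def ray(n,uv,z,m=None):
    m=m or ctrl.camera_model(n);R=cv2.Rodrigues(np.array(m["rvec"]))[0];t=np.array(m["tvec"]).ravel()
    d=R.T@np.linalg.inv(m["intrinsics"])@np.array([*uv,1.]);c=-R.T@t
    return c+d*(z-c[2])/d[2]
def proj(n,P,m=None):
    m=m or ctrl.camera_model(n)
    return cv2.projectPoints(np.float64(P).reshape(-1,1,3),np.array(m["rvec"]),np.array(m["tvec"]),m["intrinsics"],None)[0].reshape(-1,2)
E
python3 - <<'E'
from h import *
im=cv2.imread("pics/top0.png");c=im[120:260,250:450];cv2.imwrite("pics/c0.png",cv2.resize(c,None,fx=4,fy=4,interpolation=cv2.INTER_CUBIC))
m=ctrl.camera_model("top");R=cv2.Rodrigues(m["rvec"])[0];print("cam",-R.T@m["tvec"])
print(proj("top",[[0.5,0,0],[.6,0,0],[.5,.1,0]]))
for n,uv,z in[("block",(314,224),.022),("ball",(333,170),.027),("reel",(281,148),.03),("screw",(415,202),0),("penT",(421,213),.01),("penB",(426,271),.01),("stud",(270,187),0),("jig",(375,165),0)]:print(n,ray("top",uv,z).round(3))
E
```

```text
cam [0.44111794 0.27407427 1.13829297]
[[438.86224565 232.66878586]
 [438.86878877 188.27247087]
 [394.10756548 231.42959767]]
block [0.51  0.279 0.022]
ball [0.63  0.241 0.027]
reel [0.676 0.357 0.03 ]
screw [0.567 0.054 0.   ]
penT [0.542 0.042 0.01 ]
penB [0.415 0.031 0.01 ]
stud [0.592 0.38  0.   ]
jig [0.649 0.145 0.   ]
```

View pics/c0.png

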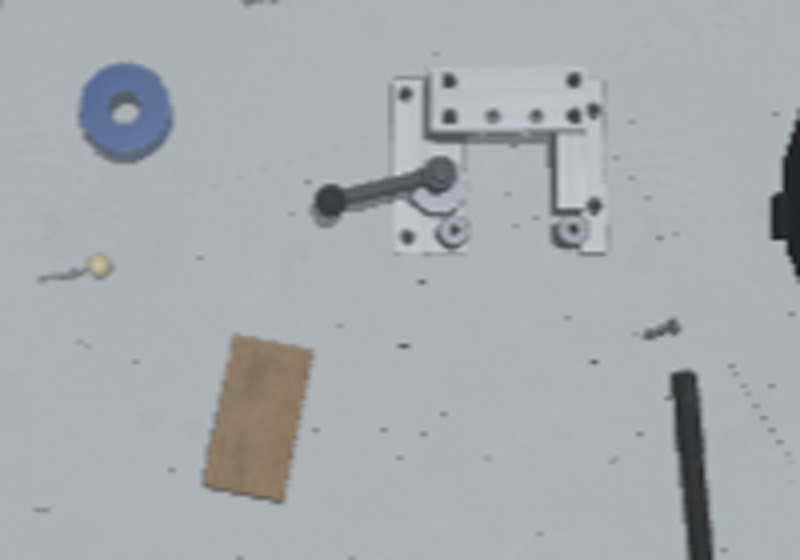

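The crop (4x, offset (250,120)) shows the posts at crop (454,230) and (571,230), the pivot at (440,174) and the ball at (331,201). The block corners are at (234,335), (313,350), (284,501) and (204,486).

Run:
```python
from h import *
from scipy.optimize import least_squares
f=lambda c:((c[0]+.5)/4-.5+250,(c[1]+.5)/4-.5+120)
W=lambda c,z:ray("top",f(c),z)[:2]
# jig fit: posts tops + plate corners (x53..89 top .033, y unknown) + pivot top
pl,pr,pv=W((454,230),.02),W((571,230),.02),W((440,174),.032)
J=np.array([[0,.033],[0,-.033],[.03,.0414]]);P=np.array([pl,pr,pv])
def r(p):
    c,s=np.cos(p[2]),np.sin(p[2]);return (J@np.array([[c,s],[-s,c]])+p[:2]-P).ravel()
o=least_squares(r,[.63,.145,0]);print("jig",o.x.round(4),"res mm",(o.fun*1e3).round(1))
b=W((331,201),.027);d=b-pv;print("ball",b.round(4),"joint",np.arctan2(d[1],d[0])-o.x[2]-np.pi/2,np.hypot(*d))
B=np.array([W(c,.022) for c in[(234,335),(313,350),(284,501),(204,486)]])
print(B.round(4),B.mean(0).round(4));a=(B[0]+B[1]-B[2]-B[3])/2;w=(B[0]+B[3]-B[1]-B[2])/2
print("len",np.hypot(*a),np.arctan2(a[1],a[0]),"wid",np.hypot(*w),np.arctan2(w[1],w[0])-np.pi/2)
c,s=np.cos(o.x[2]),np.sin(o.x[2]);print("block in jig",np.array([[c,s],[-s,c]])@(B.mean(0)-o.x[:2]))
```

```text
jig [0.6181 0.1404 0.0312] res mm [-0.3  0.3 -0.1 -0.7  0.4  0.3]
ball [0.6306 0.2419] joint 0.2301558781535924 0.061566220375360026
[[0.5553 0.2933]
 [0.5482 0.2496]
 [0.4652 0.2633]
 [0.4721 0.3072]] [0.5102 0.2783]
len 0.08424888349424142 -0.16450780811822532 wid 0.044290115389821375 -0.15883400242396406
block in jig [-0.10361166  0.14119806]
```

>>> arm_command --steps '[41, 0, 0, 0.5, 1, 41, 0, 0, 0.5, 1, 41, 0, 0, 0.5, 1, 41, 0, 0, 0.5, 1, 41, 0, 0, 0.5, 1, 41, 0, 0, 0.5, 1, 41, 0, 0, 0.5, 1, 41, 0, 0, 0.5, 1]'

```text
time: 0.77
eef_pos: [0.2785, 0.6143, 0.1299]
tcp_rot: [0.577, 0.817, -0.001, 0.0]
contact_force: [-0.8, -0.5, 0.5]
opening: 0.408
finger_force: 0.0
```

>>> arm_command --steps '[41, 0, 0, 0, 1, 41, 0, 0, 0, 1, 41, 0, 0, 0, 1, 41, 0, 0, 0, 0.14, 41, 0, 0, 0, 0]'

```text
time: 1.18
eef_pos: [0.2786, 0.6145, 0.1308]
tcp_rot: [0.695, 0.719, -0.0, 0.0]
contact_force: [0.3, 0.4, -0.5]
opening: 0.403
finger_force: 0.0
```

```bash
cat >> h.py <<'E'
JIG=np.array([.6181,.1404,.0312])
def tojig(p):
    c,s=np.cos(JIG[2]),np.sin(JIG[2]);d=np.array(p)[:2]-JIG[:2];return np.array([c*d[0]+s*d[1],-s*d[0]+c*d[1]])
def st():
    s=ctrl.get_state();q=s["tcp_rot"];th=2*np.arctan2(q[1],q[0]);th=(th-JIG[2])
    print("t%.2f"%s["time"],"jig mm",(tojig(s["eef_pos"])*1e3).round(1),"z %.1f"%(s["eef_pos"][2]*1e3),"toolx-jigx",round((th+np.pi)%(2*np.pi)-np.pi,4),"F",s["contact_force"].round(1),"open",round(s["opening"],3),"q6",s["qpos"][5].round(2))
E
python3 -c "from h import *;st()"
```

```text
t1.18 jig mm [-324.6  484.4] z 130.8 toolx-jigx 1.5724 F [ 0.3  0.4 -0.5] open 0.403 q6 0.96
```

>>> arm_command --steps '[41, -0.89, 0.67, 0, 0, 41, -0.89, 0.67, 0, 0, 41, -0.89, 0.67, 0, 0, 41, -0.89, 0.67, 0, 0, 41, -0.89, 0.67, 0, 0, 41, -0.89, 0.67, 0, 0, 41, -0.89, 0.67, 0, 0, 41, -0.89, 0.67, 0, 0]'

```text
time: 1.85
eef_pos: [0.4188, 0.4398, 0.1313]
tcp_rot: [0.695, 0.719, -0.0, 0.0]
contact_force: [0.3, 0.2, -0.3]
opening: 0.412
finger_force: 0.0
```

>>> arm_command --steps '[41, -0.89, 0.67, 0, 0, 41, -0.89, 0.67, 0, 0, 41, -0.89, 0.67, 0, 0, 41, -0.89, 0.67, 0, 0, 41, -0.89, 0.67, 0, 0, 41, 0, 0, 0.8, 0, 41, 0, 0, 0.8, 0, 41, 0, 0, 0, 0]'

```text
time: 2.52
eef_pos: [0.5031, 0.3304, 0.0871]
tcp_rot: [0.696, 0.718, -0.004, -0.002]
contact_force: [-1.4, -0.5, -1.4]
opening: 0.409
finger_force: 0.0
```

Run:
```python
from h import *
st();im=ctrl.read_camera("wrist");cv2.imwrite("pics/w1.png",im[:,:,::-1])
```

```text
t2.52 jig mm [-109.1  193.5] z 87.1 toolx-jigx 1.5712 F [-1.4 -0.5 -1.4] open 0.409 q6 0.38
```

View pics/w1.png

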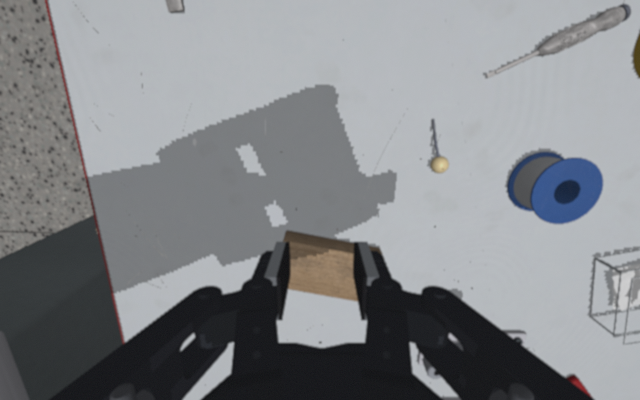

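The wrist view shows the block between the finger lines at about (325,265), with the stud at (440,160) and the reel at (555,185) well clear. The fence is left of the block, so I'm descending.

>>> arm_command --steps '[41, 0.2, 0, 0.6, 0, 41, 0, 0, 0.6, 0, 41, 0, 0, 0.6, 0, 41, 0, 0, 0.6, 0, 41, 0, 0, 0.5, 0, 41, 0, 0, 0, 0, 41, 0, 0, 0, 0]'

```text
time: 3.15
eef_pos: [0.505, 0.3376, 0.0189]
tcp_rot: [0.696, 0.718, -0.0, -0.0]
contact_force: [1.1, -0.4, 0.4]
opening: 0.407
finger_force: 0.0
```

>>> arm_command --steps '[41, 0, 0, 0.45, 0, 41, -0.3, 0, 0, 0, 41, -0.3, 0, 0, 0, 41, -0.3, 0, 0, 0, 41, -0.3, 0, 0, 0, 41, -0.3, 0, 0, 0, 41, -0.3, 0, 0, 0, 41, -0.3, 0, 0, 0]'

```text
time: 3.82
eef_pos: [0.5072, 0.2841, 0.008]
tcp_rot: [0.696, 0.718, 0.0, 0.0]
contact_force: [-0.3, 0.5, 0.2]
opening: 0.411
finger_force: 0.4
```

>>> arm_command --steps '[41, -0.35, 0, 0, 0, 41, -0.35, 0, 0, 0, 41, -0.35, 0, 0, 0, 41, -0.35, 0, 0, 0, 41, -0.35, 0, 0, 0, 41, -0.35, 0, 0, 0, 41, -0.3, 0, 0, 0, 41, -0.2, 0, 0, 0]'

```text
time: 4.48
eef_pos: [0.5088, 0.2189, 0.0075]
tcp_rot: [0.696, 0.718, -0.0, -0.0]
contact_force: [-0.8, 0.1, -0.7]
opening: 0.408
finger_force: 0.3
```

Run:
```python
from h import *
st();im=ctrl.read_camera("top")
c=im[120:260,250:450,::-1];cv2.imwrite("pics/c1.png",cv2.resize(c,None,fx=4,fy=4,interpolation=cv2.INTER_CUBIC))
```

```text
t4.48 jig mm [-106.8   81.9] z 7.5 toolx-jigx 1.5701 F [-0.8  0.1 -0.7] open 0.408 q6 0.19
```

View pics/c1.png

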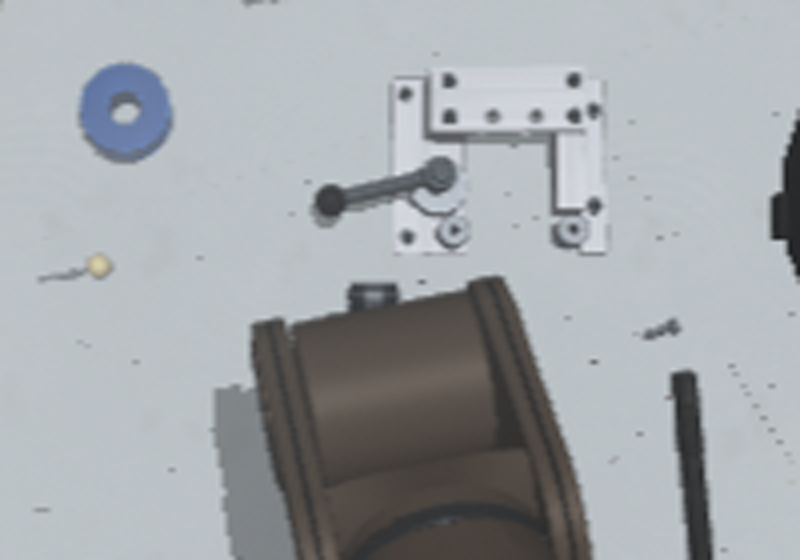

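The arm hides the block in the top view, and nothing else has moved. I'll continue the side push, back off and look again.

>>> arm_command --steps '[41, -0.32, 0, 0, 0, 41, -0.32, 0, 0, 0, 41, -0.32, 0, 0, 0, 41, -0.32, 0, 0, 0, 41, -0.3, 0, 0, 0, 41, -0.2, 0, 0, 0, 41, -0.12, 0, 0, 0, 41, 0, 0, 0, 0]'

```text
time: 5.2
eef_pos: [0.5103, 0.1717, 0.0075]
tcp_rot: [0.696, 0.718, -0.0, -0.0]
contact_force: [-0.4, 0.1, 0.0]
opening: 0.408
finger_force: 0.0
```

```bash
python3 -c "from h import *;st()"
```

```text
t5.20 jig mm [-106.7   34.6] z 7.5 toolx-jigx 1.5697 F [-0.4  0.1  0. ] open 0.408 q6 0.11
```

>>> arm_command --steps '[41, 0.6, 0, 0, 0, 41, 0.2, 0, -0.6, 0, 16, 0, 0, -1, 0.5, 16, 0, 0, -1, 1, 16, 0, 0, -1, 1, 16, 0, 0, 0, 1, 16, 0, 0, 0, 1, 16, 0, 0, 0, 1]'

```text
time: 5.87
eef_pos: [0.5101, 0.1927, 0.0985]
tcp_rot: [0.866, 0.5, 0.001, 0.0]
contact_force: [0.1, 0.4, -0.4]
opening: 0.157
finger_force: 0.0
```

>>> arm_command --steps '[16, 0, 0, 0, 1, 16, 0, 0, 0, 1, 16, 0, 0, 0, 1, 16, 0, 0, 0, 1, 16, 0, 0, 0, 1, 16, 0, 0, 0, 1, 16, 0, 0, 0, 1, 16, 0, 0, 0, 1]'

```text
time: 6.53
eef_pos: [0.5096, 0.1926, 0.0975]
tcp_rot: [0.992, 0.123, -0.0, 0.0]
contact_force: [0.8, 0.2, 0.6]
opening: 0.158
finger_force: 0.0
```

>>> arm_command --steps '[16, 0, 0, 0, 1, 16, 0, 0, 0, 1, 16, 0, 0, 0, 0.2, 16, -0.75, 0.55, 0, 0, 16, -0.75, 0.55, 0, 0, 16, -0.75, 0.55, 0, 0, 16, -0.75, 0.55, 0, 0, 16, 0, 0, 0, 0]'

```text
time: 7.2
eef_pos: [0.4329, 0.1339, 0.0963]
tcp_rot: [1.0, 0.017, -0.002, 0.0]
contact_force: [0.1, 0.1, 0.2]
opening: 0.161
finger_force: 0.0
```

Run:
```python
from h import *
import pickle
st();m=ctrl.camera_model("wrist");im=ctrl.read_camera("wrist");cv2.imwrite("pics/w2.png",im[:,:,::-1]);pickle.dump(m,open("w2.pkl","wb"))
```

```text
t7.20 jig mm [-185.3   -0.8] z 96.3 toolx-jigx 0.0018 F [0.1 0.1 0.2] open 0.161 q6 1.61
```

View pics/w2.png

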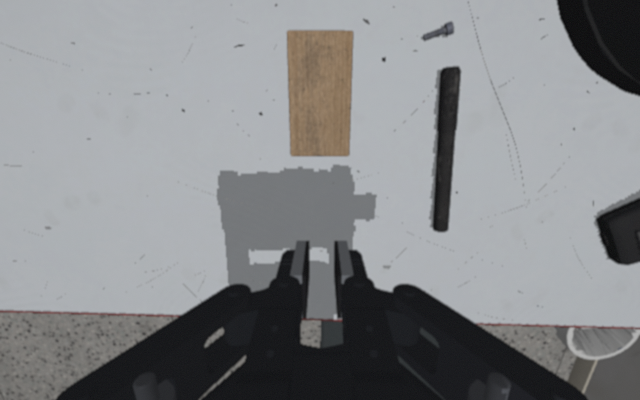

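The wrist view shows the block squarely ahead, with corners at (287,30), (353,30), (350,156) and (290,155). The pen and the screw are undisturbed on the right.

Run:
```python
from h import *
import pickle
m=pickle.load(open("w2.pkl","rb"));im=cv2.imread("pics/w2.png")
h=cv2.cvtColor(im,cv2.COLOR_BGR2HSV);k=((h[:,:,1]>70)&(h[:,:,0]<25)).astype(np.uint8);k[190:]=0;k[:,:250]=0;k[:,400:]=0
c=max(cv2.findContours(k,0,1)[0],key=cv2.contourArea);r=cv2.boxPoints(cv2.minAreaRect(c))
ap=cv2.approxPolyDP(c,6,True)[:,0];print(ap.tolist())
Q=np.array([tojig(ray("wrist",u,.022,m)) for u in [(287,30),(353,30),(350,156),(290,155)]])*1e3
print(Q.round(1),Q.mean(0))
Q=np.array([tojig(ray("wrist",u,.022,m)) for u in ap])*1e3;print(Q.round(1))
```

```text
[[288, 32], [292, 154], [347, 154], [351, 32]]
[[ -58.2   23.2]
 [ -58.1  -21.2]
 [-143.   -22. ]
 [-142.3   23.9]] [-100.37016246    0.98158845]
[[ -59.3   22.6]
 [-141.5   22.3]
 [-141.4  -19.6]
 [ -59.2  -19.9]]
```

>>> arm_command --steps '[16, 0, 0, 0.9, 0, 16, 0, 0, 0.9, 0, 16, 0, 0, 0.9, 0, 16, 0, 0, 0.8, 0, 16, 0.5, 0, 0, 0, 16, 0.3, 0, 0, 0, 16, 0.2, 0, 0, 0, 16, 0.2, 0, 0, 0]'

```text
time: 7.92
eef_pos: [0.4683, 0.1364, 0.0109]
tcp_rot: [1.0, 0.016, 0.001, -0.0]
contact_force: [0.1, 0.4, -0.3]
opening: 0.159
finger_force: 0.2
```

>>> arm_command --steps '[16, 0.25, 0, 0, 0, 16, 0.25, 0, 0, 0, 16, 0.25, 0, 0, 0, 16, 0.25, 0, 0, 0, 16, 0.25, 0, 0, 0, 16, 0.2, 0, 0, 0, 16, 0.1, 0, 0, 0, 16, 0, 0, 0, 0]'

```text
time: 8.58
eef_pos: [0.5061, 0.1372, 0.0102]
tcp_rot: [1.0, 0.016, 0.001, -0.0]
contact_force: [-0.8, -0.3, -0.3]
opening: 0.164
finger_force: 0.0
```

Run:
```python
from h import *
import pickle
st();m=ctrl.camera_model("wrist");im=ctrl.read_camera("wrist");cv2.imwrite("pics/w3.png",im[:,:,::-1]);pickle.dump(m,open("w3.pkl","wb"))
```

```text
t8.58 jig mm [-112.1    0.3] z 10.2 toolx-jigx 0.0005 F [-0.8 -0.3 -0.3] open 0.164 q6 1.61
```

View pics/w3.png

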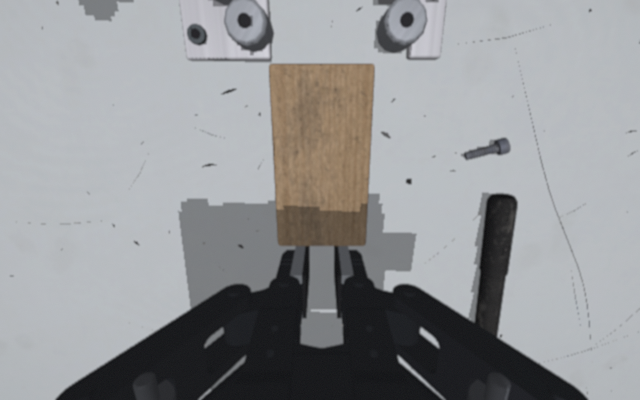

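The posts show at (246,20) and (407,20). The block is aligned, with corners at (270,66), (374,66), (367,245) and (277,245), and both fingers are at its near end.

Run:
```python
from h import *
import pickle
m=pickle.load(open("w3.pkl","rb"))
g=lambda u,z:(tojig(ray("wrist",u,z,m))*1e3).round(1)
print("posts",g((246,20),.02),g((407,20),.02))
print("block",[g(u,.022).tolist() for u in[(270,66),(374,66),(367,245),(277,245)]])
```

```text
posts [-0.3 32. ] [ -0.2 -34.2]
block [[-17.8, 22.8], [-17.8, -21.3], [-101.6, -22.5], [-101.6, 23.7]]
```

>>> arm_command --steps '[16, 0.2, 0.03, 0, 0, 16, 0.25, 0.03, 0, 0, 16, 0.25, 0.02, 0, 0, 16, 0.25, 0, 0, 0, 16, 0.25, 0, 0, 0, 16, 0.25, 0, 0, 0, 16, 0.25, 0, 0, 0, 16, 0.25, 0, 0, 0]'

```text
time: 9.3
eef_pos: [0.5547, 0.1368, 0.0101]
tcp_rot: [1.0, 0.016, -0.0, 0.0]
contact_force: [-0.8, 1.0, -0.4]
opening: 0.155
finger_force: 0.4
```

```bash
python3 -c "from h import *;st()"
```

```text
t9.30 jig mm [-63.5  -1.6] z 10.1 toolx-jigx 0.0006 F [-0.8  1.  -0.4] open 0.155 q6 1.6
```

>>> arm_command --steps '[16, 0.24, 0, 0, 0, 16, 0.24, 0, 0, 0, 16, 0.24, 0, 0, 0, 16, 0.2, 0, 0, 0, 16, 0.2, 0, 0, 0, 16, 0.1, 0, 0, 0, 16, 0.06, 0, 0, 0, 16, 0, 0, 0, 0]'

```text
time: 9.97
eef_pos: [0.5864, 0.1378, 0.0101]
tcp_rot: [1.0, 0.016, 0.0, -0.0]
contact_force: [0.0, 0.3, 0.7]
opening: 0.161
finger_force: 0.0
```

```bash
python3 -c "from h import *;st()"
```

```text
t9.97 jig mm [-31.8  -1.6] z 10.1 toolx-jigx 0.0005 F [0.  0.3 0.7] open 0.161 q6 1.6
```

Now small steps to the stop, watching the force.

>>> arm_command --steps '[16, 0.08, 0, 0, 0, 16, 0.08, 0, 0, 0, 16, 0.06, 0, 0, 0, 16, 0, 0, 0, 0]'

```text
time: 10.3
eef_pos: [0.5904, 0.138, 0.0098]
tcp_rot: [1.0, 0.016, -0.002, 0.0]
contact_force: [-4.5, -0.5, 2.9]
opening: 0.157
finger_force: 2.2
```

```bash
python3 -c "from h import *;st()"
```

```text
t10.30 jig mm [-27.8  -1.6] z 9.8 toolx-jigx 0.0007 F [-4.5 -0.5  2.9] open 0.157 q6 1.6
```

>>> arm_command --steps '[16, 0.04, 0, 0, 0, 16, 0, 0, 0, 0, 16, 0, 0, 0, 0]'

```text
time: 10.55
eef_pos: [0.5904, 0.138, 0.0097]
tcp_rot: [1.0, 0.016, -0.003, 0.0]
contact_force: [-6.4, -1.0, 5.0]
opening: 0.159
finger_force: 3.4
```

Run:
```python
from h import *
import pickle
st();m=ctrl.camera_model("wrist");im=ctrl.read_camera("wrist");cv2.imwrite("pics/w4.png",im[:,:,::-1]);pickle.dump(m,open("w4.pkl","wb"))
```

```text
t10.55 jig mm [-27.7  -1.6] z 9.7 toolx-jigx 0.0009 F [-6.4 -1.   5. ] open 0.159 q6 1.6
```

View pics/w4.png

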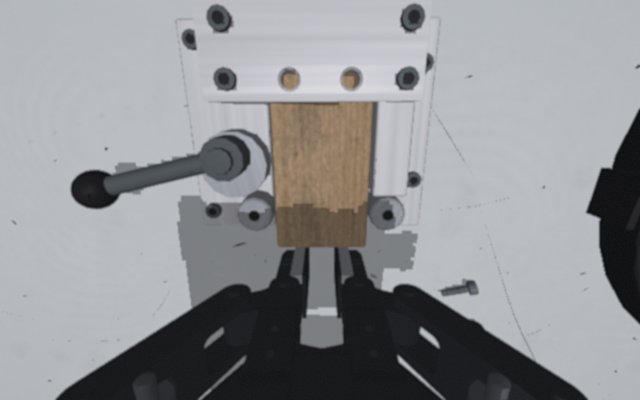

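The block is home: its near end is at (321,245) beyond the posts and wood shows through both drill holes at (289,79) and (350,79). The ball is at (95,189) and the pivot at about (226,157). I'm backing off and rising while measuring the ball.

>>> arm_command --steps '[16, -0.2, 0, 0, 0, 16, -0.4, 0, 0, 0, 16, -0.4, 0, 0, 0, 0, 0, 0, -1, 0, 0, 0, 0, -1, -0.8, 0, 0, 0, -1, -0.8, 0, 0, 0, 0, -0.7, 0, 0, 0, 0, 0]'

```text
time: 11.27
eef_pos: [0.5685, 0.1374, 0.0875]
tcp_rot: [0.991, 0.131, 0.003, 0.0]
contact_force: [0.1, 0.0, 0.1]
opening: -0.0
finger_force: 0.0
```

Run:
```python
from h import *
import pickle
m=pickle.load(open("w4.pkl","rb"));g=lambda u,z:(tojig(ray("wrist",u,z,m))*1e3).round(1)
print("ball",g((95,189),.029),"pivot",g((226,157),.034),"block",[g(u,.022).tolist() for u in[(277,245),(367,245),(270,102),(374,102)]])
print("posts",g((255,211),.02),g((387,212),.02))
st()
```

```text
ball [ 14.6 101.6] pivot [30.  39.1] block [[-17.0, 21.7], [-16.9, -24.2], [52.1, 21.5], [52.1, -23.8]]
posts [ 0.8 32.1] [  0.3 -33.6]
t11.27 jig mm [-49.6  -1.4] z 87.5 toolx-jigx 0.2319 F [0.1 0.  0.1] open -0.0 q6 1.37
```

>>> arm_command --steps '[0, 0.76, -0.57, 0, 0, 0, 0.76, -0.57, 0, 0, 0, 0.76, -0.57, 0, 0, 0, 0.76, -0.57, 0, 0, 0, 0.76, -0.57, 0, 0, 0, 0.76, -0.57, 0, 0, 0, 0, 0, 0, 0, 0, 0, 0, 0, 0]'

```text
time: 11.93
eef_pos: [0.6545, 0.2498, 0.0833]
tcp_rot: [0.991, 0.131, -0.001, 0.0]
contact_force: [0.0, -1.0, 0.2]
opening: 0.008
finger_force: 0.0
```

```bash
python3 -c "from h import *;st()"
```

```text
t11.93 jig mm [ 39.8 108.2] z 83.3 toolx-jigx 0.2306 F [ 0.  -1.   0.2] open 0.008 q6 1.53
```

>>> arm_command --steps '[0, 0.15, 0, 0.6, 0, 0, 0, 0, 0.7, 0, 0, 0, 0, 0.7, 0, 0, 0, 0, 0.5, 0, 0, 0, 0, 0, 0, 0, 0, 0, 0, 0]'

```text
time: 12.43
eef_pos: [0.6577, 0.2495, 0.0212]
tcp_rot: [0.992, 0.13, -0.002, 0.0]
contact_force: [1.3, -0.2, -0.2]
opening: 0.002
finger_force: 0.0
```

```bash
python3 -c "from h import *;st()"
```

```text
t12.43 jig mm [ 43.  107.8] z 21.2 toolx-jigx 0.2296 F [ 1.3 -0.2 -0.2] open 0.002 q6 1.53
```

>>> arm_command --steps '[0, -0.35, 0, 0.1, 0, 0, -0.2, -0.05, 0, -0.8, 0, -0.2, -0.05, 0, -0.8, 0, -0.2, -0.05, 0, -0.8, 0, -0.2, -0.05, 0, -0.8, 0, -0.2, -0.05, 0, -0.8, 0, -0.2, -0.05, 0, -0.8, 0, 0, 0, 0, 0]'

```text
time: 13.1
eef_pos: [0.6205, 0.2417, 0.0216]
tcp_rot: [0.932, 0.363, 0.001, 0.0]
contact_force: [-0.4, -0.6, -0.3]
opening: -0.001
finger_force: 0.0
```

```bash
cat >> h.py <<'E'
def lev():
    p=tojig(ctrl.get_state()["eef_pos"])*1e3-[30,40.4];print("r %.1f"%np.hypot(*p),"j est",(np.arctan2(p[1],p[0])+.305-np.pi/2)%(2*np.pi))
E
python3 -c "from h import *;st();lev()"
```

```text
t13.10 jig mm [  5.6 101.1] z 21.6 toolx-jigx 0.7119 F [-0.4 -0.6 -0.3] open -0.001 q6 1.05
r 65.5 j est 0.6870776317421825
```

>>> arm_command --steps '[0, -0.2, -0.055, 0, -0.8, 0, -0.2, -0.055, 0, -0.8, 0, -0.2, -0.055, 0, -0.8, 0, -0.2, -0.055, 0, -0.8, 0, -0.2, -0.055, 0, -0.8, 0, -0.2, -0.055, 0, -0.8, 0, -0.2, -0.055, 0, -0.8, 0, 0, 0, 0, 0]'

```text
time: 13.77
eef_pos: [0.5938, 0.2179, 0.0213]
tcp_rot: [0.796, 0.605, 0.001, 0.0]
contact_force: [0.4, 0.3, 0.0]
opening: 0.0
finger_force: 0.1
```

```bash
python3 -c "from h import *;st();lev()"
```

```text
t13.77 jig mm [-21.9  78.2] z 21.3 toolx-jigx 1.2696 F [0.4 0.3 0. ] open 0.0 q6 0.46
r 64.2 j est 1.2461359363681628
```

>>> arm_command --steps '[0, -0.14, -0.03, 0, -0.5, 0, -0.14, -0.03, 0, -0.5, 0, -0.14, -0.03, 0, -0.5, 0, -0.14, -0.03, 0, -0.5, 0, 0, 0, 0, 0]'

```text
time: 14.18
eef_pos: [0.588, 0.206, 0.0212]
tcp_rot: [0.732, 0.681, 0.001, -0.001]
contact_force: [-2.3, 4.4, 1.3]
opening: 0.002
finger_force: 1.9
```

```bash
python3 -c "from h import *;st();lev()"
```

```text
t14.18 jig mm [-28.1  66.5] z 21.2 toolx-jigx 1.4673 F [-2.3  4.4  1.3] open 0.002 q6 0.24
r 63.7 j est 1.453564225745727
```

Force has risen to about 5 N; a little further to the end stop.

>>> arm_command --steps '[0, -0.1, 0, 0, 0, 0, -0.1, 0, 0, 0, 0, 0, 0, 0, 0]'

```text
time: 14.43
eef_pos: [0.5876, 0.204, 0.0213]
tcp_rot: [0.733, 0.68, 0.003, -0.003]
contact_force: [-2.0, 13.9, 1.5]
opening: -0.003
finger_force: 6.6
```

```bash
python3 -c "from h import *;st();lev()"
```

```text
t14.43 jig mm [-28.5  64.5] z 21.3 toolx-jigx 1.4636 F [-2.  13.9  1.5] open -0.003 q6 0.24
r 63.2 j est 1.4849767662784648
```

>>> arm_command --steps '[0, -0.06, 0, 0, 0, 0, 0, 0, 0, 0, 0, 0, 0, 0, 0, 0, 0.25, 0, 0, 0, 0, 0.6, 0, 0, 0, 0, 0.8, 0, 0, 0, 0, 0, 0, -0.8, 0, 0, 0, 0, -0.8, 0]'

```text
time: 15.1
eef_pos: [0.5893, 0.2404, 0.0589]
tcp_rot: [0.731, 0.682, -0.002, -0.0]
contact_force: [0.3, 0.6, -0.3]
opening: -0.001
finger_force: 0.0
```

>>> arm_command --steps '[0, 0.8, 0, -0.8, 0, 0, 0.8, 0, -0.8, 0, 0, 0.8, -0.6, 0, 0, 0, 0.8, -0.6, 0, 0, 0, 0.8, -0.6, 0, 0, 0, 0.8, -0.6, 0, 0, 0, 0.8, -0.6, 0, 0, 0, 0, 0, 0, 0]'

```text
time: 15.77
eef_pos: [0.5229, 0.3878, 0.1003]
tcp_rot: [0.73, 0.683, 0.0, -0.0]
contact_force: [-0.7, 0.4, 0.5]
opening: 0.001
finger_force: 0.0
```

Run:
```python
from h import *
st();im=ctrl.read_camera("top")
c=im[120:260,250:450,::-1];cv2.imwrite("pics/c5.png",cv2.resize(c,None,fx=4,fy=4,interpolation=cv2.INTER_CUBIC))
```

```text
t15.77 jig mm [-87.4 250.3] z 100.3 toolx-jigx 1.4723 F [-0.7  0.4  0.5] open 0.001 q6 0.55
```

View pics/c5.png

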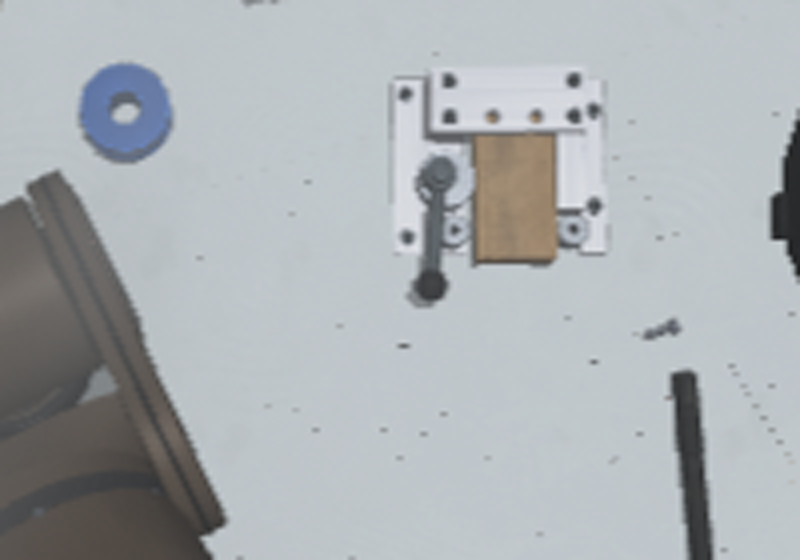

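The lever now points back past the mouth, with the ball at crop (430,286). The block lies against the right rail, with its near end at crop (475–555,262). I'll check the numbers.

Run:
```python
from h import *
f=lambda c:((c[0]+.5)/4-.5+250,(c[1]+.5)/4-.5+120)
g=lambda c,z:tojig(ray("top",f(c),z))*1e3
p,b=g((440,174),.032),g((430.5,286),.027);d=b-p;print(p,b,"j",(np.arctan2(d[1],d[0])%(2*np.pi))-np.pi/2)
print("block near",g((475,262),.022),g((555,263),.022),"top",g((474,134),.022),g((556,134),.022))
```

```text
[29.66610871 41.10763573] [-31.82317194  46.70433929] j 1.4800272594593618
block near [-17.89334799  21.51231528] [-18.58086575 -22.73540345] top [54.0375195  20.98476303] [ 53.92432582 -24.71484102]
```

The lever reads 1.48 rad and the block is home against the rail, so I'm handing in.

```bash
python3 -c "from plant import ctrl;print(ctrl.sign_off())"
```

```text
the job is handed in; nothing more can be done
None
```

The block is home against the end stop and lies against the long rail. The cam lever measures 1.48 rad in the last picture (fully closed), and the job is handed in; sign-off gave no verdict.

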